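# Turn the double-ended tack lifter round in its bench rest

### The job

Two wooden rests on the bench each hold a double-ended steel tool with a dark wooden grip block: a flat tack lifter and a round awl. Turn the flat tack lifter end for end in its own rest, so that the forked claw sticks out of the open front and the plain chisel end lies back between the walls, straight, flat on the floor of the rest and in about as far as the claw was, grip block up. Let go of it and leave the awl where it is.

Things in the scene. Friction and masses are not known exactly. Their poses are not given: they have to be found in the camera images.
- lifter: Tack lifter, loose, 0.14 kg: flat steel bar 150 mm long (x), 14 wide, 6 thick. In its middle, where it balances, a dark wood grip block 32 mm along x, 18 across, 6 to 40 mm above the bar's underside. +x end: forked claw 26 mm wide, two prongs, 10 mm gap; -x end: plain chisel 26 mm wide. Origin: middle of the underside, z up. It starts in its rest, claw inside, chisel out.
- lifter_fork (a point): Tip of the lifter's forked claw, 75 mm from the lifter's origin along its +x.
- lifter_rest: Fixed wooden rest of the lifter. Origin: centre of underside. Base 140 (x) by 60 by 20 mm high; its top is the floor the tool lies on. Rear channel, open above and in front: side walls x +5 to +70 mm, 40 mm apart; rear wall's inner face x +60; wall tops 36 mm over the bench. Base front edge x -70. Home: bar's middle at x -21, y 0. The open front (-x) roughly faces the robot.
- awl: Awl, not to be moved: round steel rod 150 mm long, 10 mm thick, a thin point at each end, dark wood grip block 32 by 18 by 40 mm high in the middle. Loose, in a second rest like the first. Origin: centre of the block's underside; x along the rod.
Mind the look-alikes: they are no part of the job. Leave any purple look-alike of the lifter alone.

How it is judged:
By the outcome, as a careful person would: the job done as asked, in the order asked, and still so for the second after the job is handed in, with the robot touching nothing.
It also fails if it takes over 45 s, if anything falls off the work surface, if the arm or the gripper's body presses on something with over 40 N, if the wrist force passes 120 N, or if a joint passes its speed limit or range.

### The arm

A 6-joint arm with a two-finger parallel gripper is mounted at the origin on the work surface. World frame = base frame: x ahead of the robot, y to its left, z up, the work surface at z = 0. Lengths are in m, angles in degrees, forces in N, time in s.
With the tool pointing down it reaches from about 0.325 to 0.9 m from the base axis. Payload 6.1 kg.
Tool frame: the origin (TCP) lies on the centre line of the jaws, within the pads' length; the fingertips stand 25 mm ahead of it and the grasp point (between the pads) lies 6 mm ahead of it; z points along the fingers, y is the direction in which the jaws open and shut (so a half turn about z gives the same grasp; the last joint's range is limited). The gripper opens to 85 mm and grips with 20 to 120 N. Pads are 22 mm wide; open, the fingers measure 114 mm over their backs; the gripper's body (76 mm by 85 mm) begins 54 mm behind the grasp point. The pads swing forward as they close: fully open they stand 13 mm farther back than shut.
Start: joints at [66.744, 12.628, 87.462, -0, 79.91, -7.225], TCP at [0.173, 0.601, 0.256] pointing down, gripper open.
Joint ranges: [-170.65, 170.65], [-52.31, 119.04], [5.05, 147.46], [-71.25, 251.25], [11.57, 151.72], [-153.62, 153.62]. Speed limits (degrees/s): [147.25, 147.25, 172.46, 180, 180, 180].

### API

Orientations are given as a 3x3 rotation matrix whose columns are the frame's x, y, z axes.
In Python, from workcell import goto, move_l, movej, set_gripper, sleep, ik, read_state, capture, MotionError, close_job gives the robot as it stands. Calls block until the motion is done:
- goto(position, orientation): joint-space move of the TCP to a pose.
- move_l(position, attitude=None, vel=0.15): straight line of the TCP; attitude=None keeps the orientation; vel is the mean speed in m/s.
- movej(angles): joint-space move.
- set_gripper(opening, force=None): finger opening in m; force is the grip in N (None keeps the last); returns when the fingers have stopped.
- sleep(seconds).
- ik(position, orientation): joint angles nearest the present ones, or None.
- read_state(): the state.
- capture(name): name is "scene" or "side" or "wrist"; returns a dict with "img" (400x640x3 uint8, red, green, blue), "depth" (400x640 float32, m along the optical axis (not along the pixel's ray), 0 where there is no reading), "mtx" (3x3 intrinsics, pixels), "distortion" ([k1, k2, p1, p2, k3] as OpenCV has them; the pictures are not rectified), "world_from_camera" (4x4, takes a point from camera to world coordinates); the wrist camera has in their place "hand_eye" (4x4, takes a point from camera to tool coordinates, whose origin is the TCP and whose axes are the flange's). Camera axes: x right, y down, z forward; pixel columns grow to the right and rows downward; lengths in m; the calibration is good to about 2 mm. A picture is of the moment at which its call begins: read the wrist's pose just before it.
A pose or a line that the arm cannot do raises MotionError and nothing moves.
- close_job(): hands the job in, once; it reports no verdict.
The state is a dict: "time_s": time; "joint_pos": joint angles; "joint_vel": joint speeds; "joint_efforts": joint torques, N m; "eef_pos": TCP position; "tool_rot": TCP orientation; "force": force on the tool from outside, world axes, zero at the start; "wrist_torque": the same for the moment, N m; "gripper_width": finger opening in m.
Only numpy, scipy, OpenCV 4.12 (cv2) and the standard library are available. Lean on these libraries where they do the work, as an engineer would, in place of code of your own. Each camera call takes 0.05 s, during which the arm holds its last target. There are 200 camera calls.

## Working session

There is one attempt and no reset: what is moved stays moved. The work goes in short steps, each a Python script; the robot and the scene stay as the last script left them, time stands still between calls to the robot, and variables do not carry over. Pictures are saved under pics/ and viewed, about 8 in all and at most 12, crops included, and the job is handed in when it is done.

```bash
ls; mkdir -p pics; cat > h.py <<'E'
import numpy as np, cv2
from workcell import *
def snap(n,f):
    s=read_state(); c=capture(n)
    if n=="wrist":
        T=np.eye(4);T[:3,:3]=s["tool_rot"];T[:3,3]=s["eef_pos"];c["W"]=T@c["hand_eye"]
    else: c["W"]=c["world_from_camera"]
    cv2.imwrite(f"pics/{f}.png",c["img"][:,:,::-1]); np.savez(f"pics/{f}.npz",**c); return c
def load(f): return np.load(f"pics/{f}.npz")
def rays(c,uv):
    p=cv2.undistortPoints(np.array(uv,float).reshape(-1,1,2),c["mtx"],c["distortion"])[:,0]
    return np.c_[p,np.ones(len(p))]
def onz(c,uv,z):
    r=rays(c,uv)@c["W"][:3,:3].T; o=c["W"][:3,3]
    return o+r*((z-o[2])/r[:,2])[:,None]
def bydepth(c,uv):
    d=np.array([c["depth"][int(v),int(u)] for u,v in uv])
    return (rays(c,uv)*d[:,None])@c["W"][:3,:3].T+c["W"][:3,3]
E
python3 - <<'E'
from h import *
a=snap("scene","scene0");b=snap("side","side0")
print(read_state()["time_s"],a["W"][:3,3],b["W"][:3,3])
E
```

```text
pics
0.1 [0.84740164 0.58093842 0.65950522] [ 0.34777444 -0.59191129  0.50385226]
```

View pics/scene0.png

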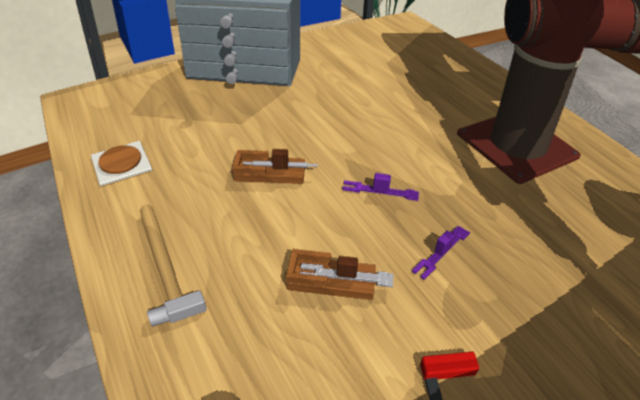

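The scene view shows these candidates:
- A steel flat tool in a rest at about (345,272), with a fork inside at (312,268) and a chisel out at (385,280).
- A round awl in a rest at (275,163).
- Purple look-alikes at (382,186) and (442,250).

I choose (345,272) and will check it in a close crop.

```bash
python3 - <<'E'
from h import *
c=load("scene0")
P=[(347,260),(390,280),(305,268)]
print(bydepth(c,P)); print(onz(c,[(390,280),(305,268)],.023)); print(onz(c,[(280,158),(316,166),(240,163)],.025),bydepth(c,[(280,155)]))
im=cv2.imread("pics/scene0.png")
cv2.imwrite("pics/crop0.png",cv2.resize(im[230:310,270:410],None,fx=5,fy=5,interpolation=cv2.INTER_CUBIC))
E
```

```text
[[0.55048798 0.15170047 0.05765636]
 [0.49329326 0.19448988 0.02156299]
 [0.60132278 0.10752585 0.01966639]]
[[0.49409091 0.19536038 0.023     ]
 [0.60260487 0.10999237 0.023     ]]
[[ 0.51530318 -0.1684283   0.025     ]
 [ 0.46260986 -0.11191045  0.025     ]
 [ 0.59374502 -0.19078534  0.025     ]] [[ 0.52708195 -0.14127696  0.05529451]]
```

View pics/crop0.png

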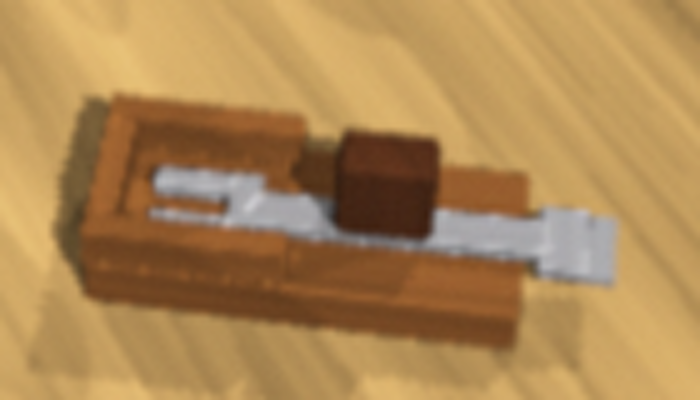

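The crop confirms the choice: a steel lifter with the fork inside the rear channel at left, the dark grip in the middle, and the chisel sticking out of the front at right. Next is a closer look with the wrist camera.

```bash
cat >> h.py <<'E'
def Rdown(a):  # tool x at world yaw a (deg), pointing down
    a=np.radians(a);x=np.array([np.cos(a),np.sin(a),0]);z=np.array([0,0,-1.]);return np.c_[x,np.cross(z,x),z]
E
python3 - <<'E'
from h import *
s=read_state();print(np.round(s["tool_rot"],3).tolist());
print(capture("wrist")["hand_eye"].round(3).tolist())
for a in(-38,142):
  for z in (.06,.16,.26): print(a,z,ik([.548,.152,z],Rdown(a)))
E
```

```text
[[-0.961, 0.276, -0.001], [0.276, 0.961, -0.002], [0.0, -0.002, -1.0]]
[[0.0, -0.958, -0.287, 0.073], [1.0, 0.001, -0.001, 0.001], [0.001, -0.287, 0.958, -0.118], [0.0, 0.0, 0.0, 1.0]]
-38 0.06 [ 7.55811716e+00  1.78301734e+01  1.04085335e+02 -2.54444375e-14
  5.80844918e+01  1.35558117e+02]
-38 0.16 [ 7.55811716e+00  1.00507687e+01  1.01215420e+02 -2.54444375e-14
  6.87338111e+01  1.35558117e+02]
-38 0.26 [ 7.55811716e+00  4.81422417e+00  9.57957384e+01 -2.54444375e-14
  7.93900374e+01  1.35558117e+02]
142 0.06 [ 7.55811716e+00  1.78301734e+01  1.04085335e+02 -2.54444375e-14
  5.80844918e+01 -4.44418828e+01]
142 0.16 [ 7.55811716e+00  1.00507687e+01  1.01215420e+02 -2.54444375e-14
  6.87338111e+01 -4.44418828e+01]
142 0.26 [ 7.55811716e+00  4.81422417e+00  9.57957384e+01 -2.54444375e-14
  7.93900374e+01 -4.44418828e+01]
```

```bash
python3 - <<'E'
from h import *
goto([.548,.152,.22],Rdown(142))
c=snap("wrist","w1");print(read_state()["time_s"])
cv2.imwrite("pics/w1b.png",cv2.resize(cv2.imread("pics/w1.png"),(800,500),interpolation=cv2.INTER_CUBIC))
E
```

```text
2.3
```

View pics/w1b.png

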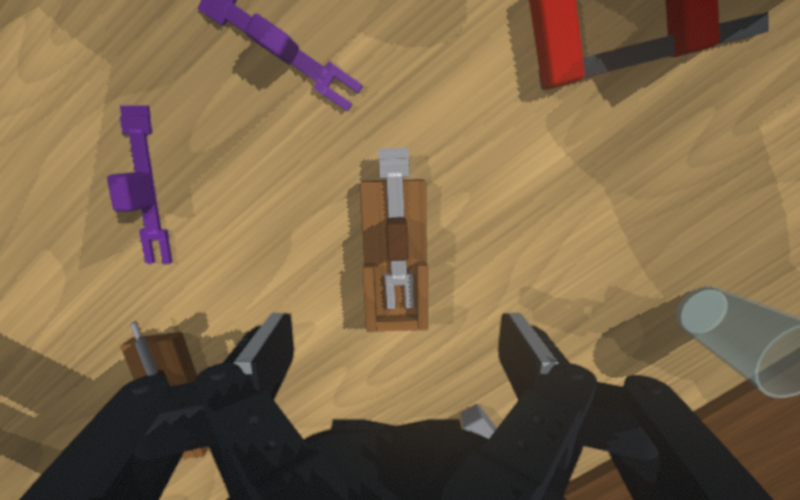

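The wrist view shows, in 1.25x pixels, the rest at (395,255), the chisel tip at (394,150) at the front, the grip at (397,240), and the claw tips at (399,307) inside. It also shows a glass at (705,312), well clear of the work. I'll enlarge it to measure.

```bash
python3 - <<'E'
from h import *
im=cv2.imread("pics/w1.png")
cv2.imwrite("pics/w1c.png",cv2.resize(im[112:270,270:360],None,fx=3.75,fy=3.75,interpolation=cv2.INTER_CUBIC))
E
```

```text
(no output)
```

View pics/w1c.png

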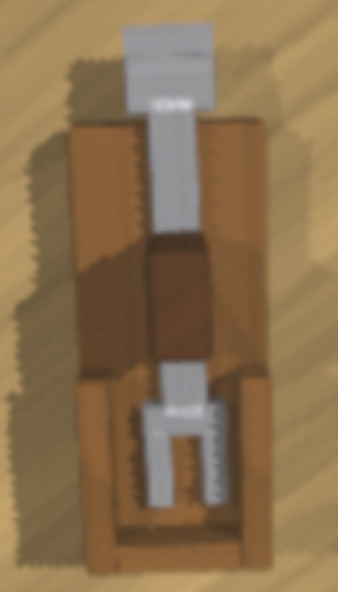

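```bash
python3 - <<'E'
from h import *
c=load("w1")
def m(pts,z): return onz(c,[(u/3.75+270-.4,v/3.75+112-.4) for u,v in pts],z)
ch=m([(124,27),(213,23)],.026); cl=m([(146,506),(229,502)],.026)
fr=m([(70,122),(265,118)],.02); rr=m([(88,572),(270,567)],.036); gt=m([(150,250),(208,248),(153,360),(211,360)],.06)
L=lambda a:np.linalg.norm(a)
for n,p in zip(("chisel","claw","front","rear"),(ch,cl,fr,rr)): print(n,p.mean(0).round(4),"width",L(p[1]-p[0]).round(4))
def yaw(a,b): d=(b-a)[:2];return np.degrees(np.arctan2(d[1],d[0])),L(d)
print("lifter yaw,len",yaw(ch.mean(0),cl.mean(0)),"mid",(ch.mean(0)+cl.mean(0))/2)
print("rest",yaw(fr.mean(0),rr.mean(0)),"mid",(fr.mean(0)+rr.mean(0))/2)
print("grip top",gt.mean(0),L(gt[1]-gt[0]),L(gt[2]-gt[0]))
y=np.radians(yaw(fr.mean(0),rr.mean(0))[0]);R=np.array([[np.cos(y),np.sin(y)],[-np.sin(y),np.cos(y)]])
o=((fr.mean(0)+rr.mean(0))/2)[:2]
print("in rest",R@(ch.mean(0)[:2]-o),R@(cl.mean(0)[:2]-o),R@(gt.mean(0)[:2]-o))
print(bydepth(c,[(180/3.75+270,310/3.75+112),(95/3.75+270,200/3.75+112),(95/3.75+270,480/3.75+112)])[:,2])
E
```

```text
chisel [0.4889 0.1966 0.026 ] width 0.0253
claw [0.6102 0.1097 0.026 ] width 0.027
front [0.5101 0.1796 0.02  ] width 0.0579
rear [0.6229 0.0962 0.036 ] width 0.0584
lifter yaw,len (np.float64(-35.657502290449145), np.float64(0.1491765349856252)) mid [0.54954726 0.15313862 0.026     ]
rest (np.float64(-36.48431027255994), np.float64(0.1402456723748843)) mid [0.56648954 0.13792642 0.028     ]
grip top [0.54900117 0.15414851 0.06      ] 0.01558021910376292 0.03101806954752532
in rest [-0.09724765  0.00108067] [0.05191335 0.00323329] [-0.0237067   0.00264425]
[0.0597116  0.02073637 0.03687129]
```

The measurements agree with the given sizes: bar length 149 mm against 150, rest 140 mm, floor 0.0207, wall tops 0.0369, grip top 0.0597. I'll grasp, lift and turn, then check.

```bash
python3 - <<'E'
from h import *
set_gripper(.05)
g=[.5493,.1536]
goto([*g,.13],Rdown(144)); move_l([*g,.057],vel=.08)
set_gripper(.0,40); s=read_state();print(s["gripper_width"],s["force"],s["time_s"])
move_l([*g,.087],vel=.06); move_l([*g,.16],vel=.12)
q=ik([*g,.16],Rdown(-36.3));print(read_state()["joint_pos"],q)
goto([*g,.16],Rdown(-36.3)); s=read_state();print(s["gripper_width"],s["force"],s["time_s"])
c=snap("wrist","w2");snap("side","side2")
im=cv2.imread("pics/side2.png");w=cv2.imread("pics/w2.png")
cv2.imwrite("pics/v2.png",cv2.resize(np.vstack([w[:,:],im]),None,fx=.75,fy=.75,interpolation=cv2.INTER_AREA))
E
```

```text
0.017559997152089113 [-0.42102775 -1.03938494  3.39204818] 4.6417
[ 7.70089055e+00  1.02991595e+01  1.01025019e+02 -4.58032365e-04
  6.87486793e+01 -4.62987696e+01] [ 7.70166410e+00  1.02710140e+01  1.00962635e+02 -2.54444375e-14
  6.87663509e+01  1.34001664e+02]
0.01722852450405525 [ 0.09051426 -0.1050024  -2.40141804] 8.7083
```

View pics/v2.png

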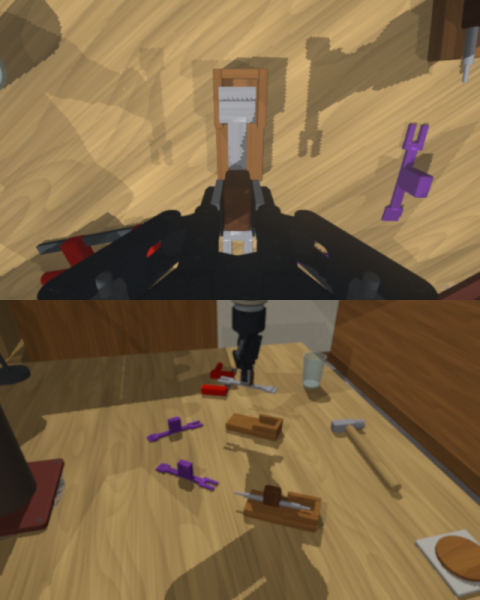

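The wrist view shows the lifter held and turned. The chisel edge is at about (292–343,116) full-res over the channel, with the rear wall corners at (289,92) and (356,92). The awl is untouched. I'll check the in-hand tilt and alignment numerically.

```bash
python3 - <<'E'
from h import *
c=load("w2");im=cv2.imread("pics/w2.png")
for v in (118,125,135,150,165,180,200,215):
    row=im[v].astype(int);g=(row.max(1)-row.min(1)<22)&(row.min(1)>110);u=np.where(g[280:360])[0]+280
    if len(u): 
        p=bydepth(c,[((u[0]+u[-1])/2,v)])[0];d=np.array([.563,.1354])
        y=np.radians(-36.4);R=np.array([[np.cos(y),np.sin(y)],[-np.sin(y),np.cos(y)]])
        print(v,u[0],u[-1],p.round(4),"rest frame",(R@(p[:2]-[.5665,.1379])).round(4))
print("rear",onz(c,[(289,92),(356,92)],.036).mean(0))
cv2.imwrite("pics/w2c.png",cv2.resize(im[80:260,260:380],None,fx=3.2,fy=3.2,interpolation=cv2.INTER_CUBIC))
E
```

```text
118 292 340 [0.6086 0.1109 0.1261] rest frame [0.0499 0.0032]
125 292 340 [0.6057 0.113  0.1245] rest frame [0.0464 0.0032]
135 292 340 [0.6018 0.1159 0.129 ] rest frame [0.0414 0.0032]
150 292 339 [0.5957 0.1207 0.1286] rest frame [0.0337 0.0035]
165 304 328 [0.5893 0.1251 0.1299] rest frame [0.026  0.0032]
180 304 327 [0.5826 0.1303 0.1279] rest frame [0.0174 0.0035]
200 304 326 [0.5737 0.1372 0.128 ] rest frame [0.0062 0.0037]
215 305 317 [0.5679 0.1443 0.128 ] rest frame [-0.0027  0.006 ]
rear [0.62197873 0.09455542 0.036     ]
```

View pics/w2c.png

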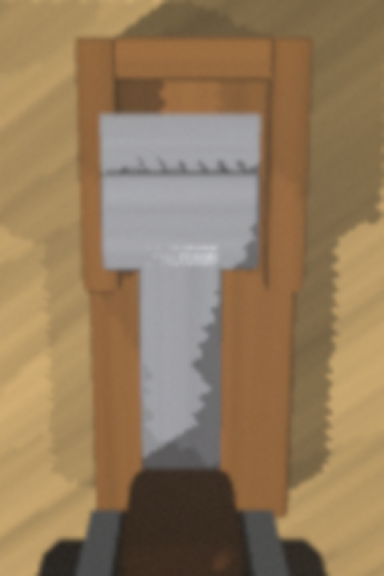

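The lifter is level (bar top about 0.128–0.129) and straight (lateral spread under 0.5 mm). Averaging the two opposite views puts the rest centre about 1 mm off in y. I'll shift onto it, lower and release.

```bash
python3 - <<'E'
from h import *
t=[.5484,.1500];R=Rdown(-36.4)
goto([*t,.16],R); f0=read_state()["force"][2]
move_l([*t,.066],vel=.08); print(read_state()["force"][2]-f0)
z=.0585
while z>.0545:
    move_l([*t,z],vel=.02); f=read_state()["force"][2]-f0; print(z,round(f,2))
    if f>2.5: break
    z-=.0007
set_gripper(.045); move_l([*t,.1],vel=.06); move_l([*t,.2],vel=.2)
c=snap("wrist","w3"); snap("scene","scene3"); print(read_state()["time_s"])
im=cv2.imread("pics/w3.png")
cv2.imwrite("pics/w3c.png",cv2.resize(im[60:260,250:390],None,fx=3,fy=3,interpolation=cv2.INTER_CUBIC))
E
```

```text
-0.3269692638385737
0.0585 -0.62
0.057800000000000004 -0.21
0.057100000000000005 5.43
13.4083
```

View pics/w3c.png

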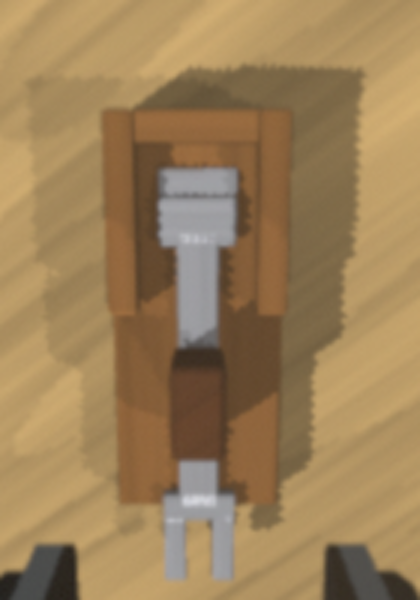

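The lifter lies in the rest with the chisel at (198,170) inside, between the walls, and the claw at (199,578) out in front. I'll measure it once and check the scene heights.

```bash
python3 - <<'E'
from h import *
c=load("w3")
m=lambda p,z:onz(c,[(u/3+250-.4,v/3+60-.4) for u,v in p],z).mean(0)[:2]
ch=m([(158,170),(238,170)],.024);cl=m([(165,578),(233,578)],.026);fr=m([(120,503),(276,503)],.02);rr=m([(103,110),(292,110)],.036)
d=rr-fr;print(np.linalg.norm(d));e=d/np.linalg.norm(d);R=np.array([e,[-e[1],e[0]]]);o=(fr+rr)/2
print("chisel",R@(ch-o),"claw",R@(cl-o),"yaw err",np.degrees(np.arctan2(*(R@(ch-cl))[::-1])))
print(bydepth(c,[(u/3+250,v/3+60) for u,v in [(198,225),(198,290),(198,505),(197,420)]])[:,2].round(4))
im=cv2.imread("pics/scene3.png");cv2.imwrite("pics/s3c.png",cv2.resize(im[120:320,210:460],None,fx=3,fy=3,interpolation=cv2.INTER_CUBIC))
E
```

```text
0.13847937713422695
chisel [ 0.05115525 -0.0001273 ] claw [-0.09747133 -0.00034666] yaw err 0.0845617722943707
[0.0258 0.0268 0.0268 0.0606]
```

View pics/s3c.png

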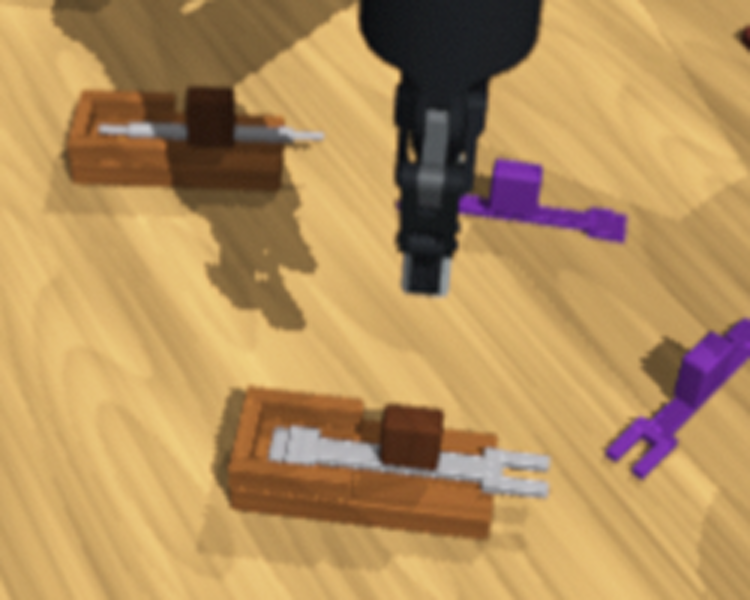

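The scene crop shows the fork sticking out at the front (548,475) and the chisel inside (280,443). The awl and the purple look-alikes are untouched, and the gripper is clear.

```bash
python3 -c "
from workcell import *
print(close_job())"
```

```text
the job is handed in; nothing more can be done
None
```

I turned the steel lifter end for end in its own rest, let go of it, and handed the job in after about 13.4 s of robot time. I gripped it by the block, lifted it, turned it 180° and set it down with about 5 N of contact.

**Last checks:**
- **Chisel end:** the tip lies at rest x +51 mm; the claw was at +52 mm before. It is within 0.5 mm of the centre line.
- **Straight and flat:** the bar is 0.1° off the rest's axis. Its top reads 26–27 mm above the bench, which is flat on the 20 mm floor, with the grip block up.
- **Surroundings:** the gripper is clear, and the awl and the purple look-alikes look undisturbed in the last picture.

**One disagreement:** the two wrist views, taken from opposite sides, put the rest's centre line about 2 mm apart. I used the middle of the two for the placing, and the final view shows the lifter centred.

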